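# Close and pin a hinged plaster-casting box and hold its seam shut

## Task

Get the casting box round the little clay pot ready for plaster: swing its open half shut, then take the red-handled steel pin from the drilled wooden block and drop it through the three lined-up knuckles until its collar sits on the top one. Then squeeze the two wooden cleats together between the fingers until the rubber seam strip is fully pressed, and finish still holding them squeezed like that while I pour; leave the pinch pots, the cup and the tape where they are.

Things in the scene. Friction and masses are not known exactly. Their poses are not given: they have to be found in the camera images.
- casting_box: Plywood casting box on a grey board fixed to the table, a clay pot upside down inside. Origin: on the upright axis of the pin hole, at table height. x points level from the pin hole to the hinge, z up; the seam is the plane y = 0; the fixed half is on the +y side, the swinging half on -y. Walls from x = 50 to 148 mm, y = -49 to 49 mm, 9 mm thick, rim 85 mm above the table.
- swing_half (a joint): Angle of the swinging half about its upright hinge axis (x = 154 mm, y = 0 of the box's frame), rad; grows as it swings out to the box's -y side (0.4 to 0.9 at the start). 0: shut as far as the rubber seam strip lets it without squeezing (2 mm ajar at the pin hole). It stays where it is left; 1 to 2 N at its cleat moves it.
- seam_strip (a joint): How far the springy rubber seam strip is squeezed, as further turn of the swinging half, rad: 0 free (always so when nothing squeezes), 0.012 fully pressed, halves touching. Stiff: about 10 N of squeeze on the cleats presses it fully; it springs back when let go.
- swing_cleat: Wooden cleat beside the seam at the front of the swinging half, 22 (x) x 19 (y) x 60 mm, 62 to 122 mm above the table (37 mm above the rim). Origin: middle of its outer face (away from the seam), 106 mm up; axes: the box's, turned with the half, outer face looking to its -y. Shut and squeezed, the origin is at x = 39, y = -20 mm of the box's frame. The wall's front face is 11 mm behind it in x.
- fixed_cleat: The same cleat on the fixed half. Origin: middle of its outer face, which looks to +y, 106 mm above the table, at x = 39, y = 20 mm of the box's frame. With the box shut the two cleats together are 40 mm wide across the outer faces.
- top_knuckle (a point): Centre of the mouth of the top steel knuckle, 62 mm above the table. Knuckles: upright tubes, 24 mm outside, bore 12.5 mm, on the axis x = y = 0 of the box. Two are fixed (30-40 and 52-62 mm up); the swinging half's (41-51 mm) comes between them when shut. The cleats' front faces are 28 mm from this axis, so hold the pin with the fingers on its box-y sides.
- pin_block: Drilled block of light wood, 74 x 52 x 38 mm, fixed to the table; origin at the centre of its underside. The pin stands in its middle hole (10 mm wide, 26 mm deep).
- pin_grip (a point): Grip point on the pin's axis, 68 mm above its tip; z up the pin. Steel shank 9 mm thick, 40 mm long, 8 mm of it a tapered nose; steel collar 22 mm wide, 5 mm thick; red plastic handle 16 mm thick, 40 mm long (45 to 85 mm above the tip). 60 g. In the block the grip point is 80 mm above the table, home in the knuckles 90 mm.
- pin_tip (a point): Lower end of the pin. Home in the knuckles it is 22 mm above the table.
- pot_a_mid (a point): Bystander: grey clay pinch pot, 85 mm wide, 52 mm high; point 20 mm above its underside.
- tape_roll_mid (a point): Bystander: roll of masking tape lying flat, 96 mm wide, 25 mm high; point 20 mm above its underside.
- water_cup_mid (a point): Bystander: light blue plastic cup, 66 mm wide and high; point 20 mm above its underside.

How it is judged:
On the way, in this order (a step that is already met when the one before it is completed fails the run):
1. the swinging half is shut on the seam strip (within 0.02 rad) (value of joint swing_half below 0.02 rad), for 0.2 s.
2. the pin is through all three knuckles with its collar on the top one, the box still shut (z of pin_tip in the frame of casting_box below 0.026 m and horizontal distance between pin_tip and top_knuckle below 0.005 m and angle between pin_tip's own z axis and vertical below 0.12 rad and value of joint swing_half below 0.02 rad), for 0.2 s.
At the end, for the whole second after the job is handed in: Through the last second the pin is home (tip within 4 mm of its lowest place and 5 mm of the hole axis, upright within 0.12 rad), the fingers press each cleat with over 4 N, the half is shut (swing_half below 0.005) and the strip pressed (seam_strip above 0.009) (z of pin_tip in the frame of casting_box below 0.026 m and horizontal distance between pin_tip and top_knuckle below 0.005 m and angle between pin_tip's own z axis and vertical below 0.12 rad and value of joint swing_half below 0.005 rad and value of joint seam_strip above 0.009 rad and contact force between the fingers and swing_cleat above 4 N and contact force between the fingers and fixed_cleat above 4 N); the arm keeps its last pose, push and grip.
It fails at once if the pinch pot, the cup or the tape roll was moved by more than 30 mm (distance of any of pot_a_mid, tape_roll_mid, water_cup_mid from where it was at the start of the episode above 0.03 m).
It also fails if it takes over 61 s, if anything falls off the work surface, if the arm or the gripper's body presses on something with over 40 N, if the wrist force passes 120 N, or if a joint passes its speed limit or range.

## Robot

A 6-joint arm with a two-finger parallel gripper is mounted at the origin on the work surface; the furniture and walls round the work are solid. World frame = base frame: x ahead of the robot, y to its left, z up, the work surface at z = 0. Lengths are in m, angles in rad, forces in N, time in s.
With the tool pointing down it reaches from about 0.35 to 0.975 m from the base axis. Payload 4.9 kg.
Tool frame: the origin (TCP) lies at the very end of the fingers, on their centre line; the grasp point (between the pads) lies 19 mm behind it; z points along the fingers, x is the direction in which the jaws open and shut, and the axes are right-handed (so a half turn about z gives the same grasp; the last joint's range is limited). The gripper opens to 85 mm and grips with 20 to 120 N. Pads are 22 mm wide; open, the fingers measure 114 mm over their backs; the gripper's body (76 mm by 85 mm) begins 54 mm behind the grasp point. The pads swing forward as they close: fully open they stand 13 mm farther back than shut.
Start: joints at [-1.225, 0.053, 1.613, -0, 1.476, -0.119], TCP at [0.28, -0.559, 0.231] pointing down, gripper open.
Joint ranges: [-3.01, 3.01], [-1.01, 2.22], [0.06, 2.58], [-1.02, 4.17], [0.09, 2.62], [-3.14, 3.14]. Speed limits (rad/s): [2.57, 2.57, 3.14, 3.14, 3.14, 3.14].

## Interface

Orientations are given as a unit quaternion [w, x, y, z].
In Python, from plant import manip, imaging gives the robot as it stands.
- The arm moves only by the shell command python3 -m pendant 'ROWS'. ROWS is JSON, a list that holds one entry, the list of rows, each a list of 7 numbers: the turn, a rotation vector about the world's x, y, z in units of pi rad (1.0 is pi rad), then the shift along the world's x, y, z in units of 250 mm (1.0 is 250 mm), then the opening, from 0 (shut) to 1 (fully open). In form: [[[ax, ay, az, tx, ty, tz, claw], ...]]. A call has 1 to 20 rows; each row shifts and turns the commanded pose from where the row before left it; what a row does not reach is not made up. A row lasts 1/8 s, in which the tool goes at most 62.5 mm and 10.7 degrees, less where a joint would pass 70% of its speed; a pose out of reach is approached as far as the arm can. A call with a number of a shift or a turn outside -1 to 1 is refused whole. A call with a gripper value outside its range is refused whole. The fingers move at their own pace and stop on an object; the grip force is fixed at half the most. Time passes only in rows, so rows that do not move let the fingers close. It gives the time, the measured TCP pose, the force and the opening at its end, in the units of the state.
- manip.state(): the state, without advancing time (a new reading comes with each control period).
- imaging.grab_frame(name): name is "scene" or "top" or "wrist"; returns a dict with "frame" (480x640x3 uint8, blue, green, red), "mtx" (3x3 intrinsics, pixels), "world_to_cam" (4x4, takes a point from world to camera coordinates). Camera axes: x right, y down, z forward; pixel columns grow to the right and rows downward; lengths in m; the calibration is good to about 2 mm. A picture is of the moment at which its call begins. There is no depth.
- manip.job_done(): hands the job in, once; it reports no verdict.
The state is a dict: "time": time; "joint_pos": joint angles; "joint_vel": joint speeds; "joint_efforts": joint torques, N m; "tool_pos": TCP position; "tool_rot": TCP orientation; "contact_force": force on the tool from outside, world axes, zero at the start; "ft_torque": the same for the moment, N m; "gripper_width": opening from 0.0 (shut) to 1.0 (fully open).
Only numpy, scipy, OpenCV 4.12 (cv2) and the standard library are available. Lean on these libraries where they do the work, as an engineer would, in place of code of your own. Each camera call takes 0.05 s, during which the arm holds its last target. There are 200 camera calls.

## Working session

There is one attempt and no reset: what is moved stays moved. The work goes in short steps, Python scripts to look and compute and a shell command to move; the robot and the scene stay as the last step left them, time stands still between calls to the robot, and variables do not carry over. Pictures are saved under pics/ and viewed, about 8 in all and at most 12, crops included, and the job is handed in when it is done.

```bash
mkdir -p pics; ls
cat > h.py <<'E'
from plant import manip, imaging
import numpy as np, cv2
def grab(n,save=None):
    f=imaging.grab_frame(n)
    if save: cv2.imwrite('pics/'+save,f['frame'])
    np.savez('pics/%s_cal.npz'%n,m=f['mtx'],w=f['world_to_cam'])
    return f
def ray(n,u,v):
    c=np.load('pics/%s_cal.npz'%n); W=c['w']; R=W[:3,:3]
    return -R.T@W[:3,3], R.T@np.linalg.inv(c['m'])@np.array([u,v,1.])
def onz(n,u,v,z):
    o,d=ray(n,u,v); return o+d*(z-o[2])/d[2]
def proj(n,p):
    c=np.load('pics/%s_cal.npz'%n); q=c['m']@(c['w']@np.append(p,1))[:3]; return q[:2]/q[2]
E
python3 -c "
from h import *
for n in ('scene','top'):
    f=grab(n,n+'0.png'); o,d=ray(n,320,240); print(n,o.round(3),d.round(3))
print(manip.state())"
```

```text
pics
scene [-0.256  0.899  0.815] [ 0.519 -0.645 -0.561]
top [0.173 0.059 1.543] [ 0.171 -0.013 -0.985]
{'time': 0.1, 'joint_pos': array([-1.22500624e+00,  5.32676557e-02,  1.61414827e+00,  1.97567724e-05,
        1.47596916e+00, -1.19027746e-01]), 'joint_vel': array([-0.00062348, -0.00133969, -0.00271378, -0.00090367,  0.00047397,
        0.00088907]), 'joint_efforts': array([ 5.26015010e-04, -3.94903743e+01, -3.71363533e+01, -5.20926619e-05,
        3.89128589e-03,  9.65722734e-06]), 'tool_pos': array([ 0.27996442, -0.55817313,  0.23020535]), 'tool_rot': array([-5.65647335e-04,  8.50957436e-01, -5.25233890e-01, -6.95226373e-04]), 'contact_force': array([ 0.66898732,  0.65938063, -0.12230881]), 'ft_torque': array([-0.00676019, -0.02072005, -0.03103383]), 'gripper_width': 1.0019258637261246}
```

View pics/top0.png

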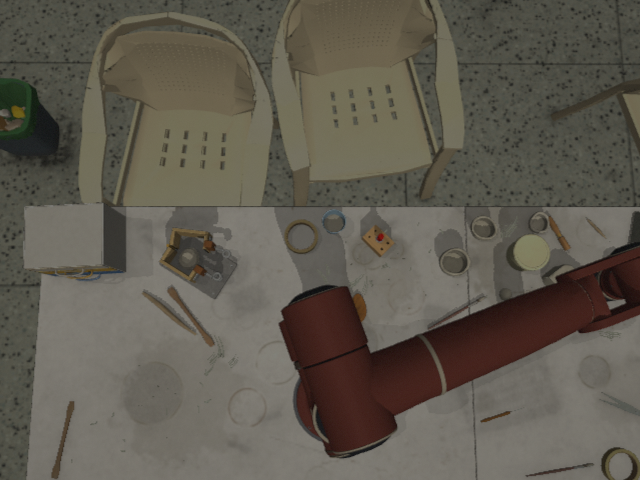

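View pics/scene0.png

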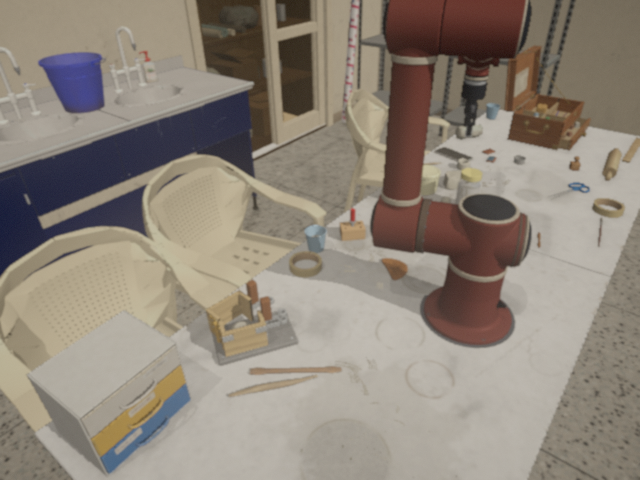

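The top view shows the casting box on its grey board near (195,258), tape (301,236), cup (333,222) and pin block with the red pin (379,239). The scene view shows the box at (245,320), the cleats at about (255,295), and the pin at (353,225). I'll crop the top view closer.

```bash
python3 -c "
from h import *
i=cv2.imread('pics/top0.png'); a=i[215:305,150:250]; b=i[215:265,350:410]; s=cv2.imread('pics/scene0.png')[270:365,200:305]
A=cv2.resize(a,None,fx=4,fy=4,interpolation=2); S=cv2.resize(s,None,fx=3.7,fy=3.7,interpolation=2);B=cv2.resize(b,None,fx=4,fy=4,interpolation=2)
c=np.zeros((570,800,3),np.uint8); c[:360,:400]=A; c[:S.shape[0],400:400+S.shape[1]]=S; c[365:565,:240]=B
c=np.clip(c*1.6,0,255).astype(np.uint8); cv2.imwrite('pics/crop0.png',c)
print(onz('top',379,239,.05),onz('top',205,258,.06),onz('top',454,262,.02))
"
```

```text
[ 0.43436679 -0.12432645  0.05      ] [0.38086692 0.35116085 0.06      ] [ 0.37396313 -0.33702907  0.02      ]
```

View pics/crop0.png

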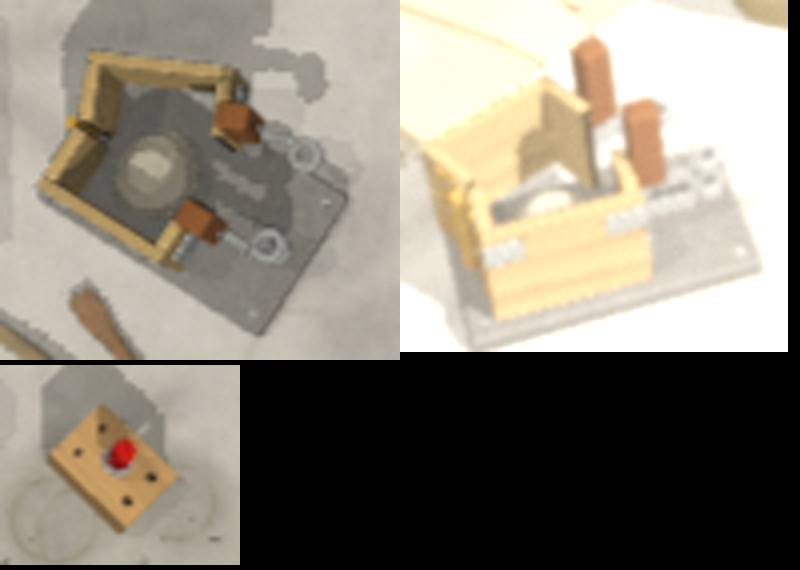

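The crop shows that the lower half is aligned with the board, so it is the fixed one; its knuckle is at top-image (217,276). The swing half is the upper one, with its knuckle at (226,254) and the hinge near (172,247). The pin is at about (380,239). I'll move over the pin with the jaw axis turned towards box-y and measure from the wrist camera.

```bash
python3 -c "
from h import *
print(onz('top',217,276.2,.062),onz('top',226,253.8,.051),onz('top',172.5,247,.085), onz('top',380,238,.08))
"
python3 -m pendant '[[[0,0,0.0167,0.048,0.174,0.04,1],[0,0,0.0167,0.048,0.174,0.04,1],[0,0,0.0167,0.048,0.174,0.04,1],[0,0,0.0167,0.048,0.174,0.04,1],[0,0,0.0167,0.048,0.174,0.04,1],[0,0,0.0167,0.048,0.174,0.04,1],[0,0,0.0167,0.048,0.174,0.04,1],[0,0,0.0167,0.048,0.174,0.04,1],[0,0,0.0167,0.048,0.174,0.04,1],[0,0,0.0167,0.048,0.174,0.04,1],[0,0,0,0,0,0,1]]]'
python3 -c "
from h import *
f=grab('wrist','w1.png'); print(manip.state()['tool_pos'],manip.state()['tool_rot']); o,d=ray('wrist',320,240); print(o,d)"
```

```text
[0.33092017 0.3170694  0.062     ] [0.39363516 0.29590668 0.051     ] [0.40724617 0.43385556 0.085     ] [ 0.43186172 -0.12340694  0.08      ]
time: 1.48
tool_pos: [0.4007, -0.1217, 0.3321]
tool_rot: [0.0, 0.959, -0.284, 0.001]
contact_force: [-0.8, 0.1, -0.8]
gripper_width: 1.0
[ 0.40029761 -0.12289325  0.33137154] [ 2.57872883e-04  9.58405304e-01 -2.85410515e-01  2.11223728e-04]
[ 0.44305981 -0.05724606  0.47433269] [-0.16362541 -0.25805248 -0.95220115]
```

View pics/w1.png

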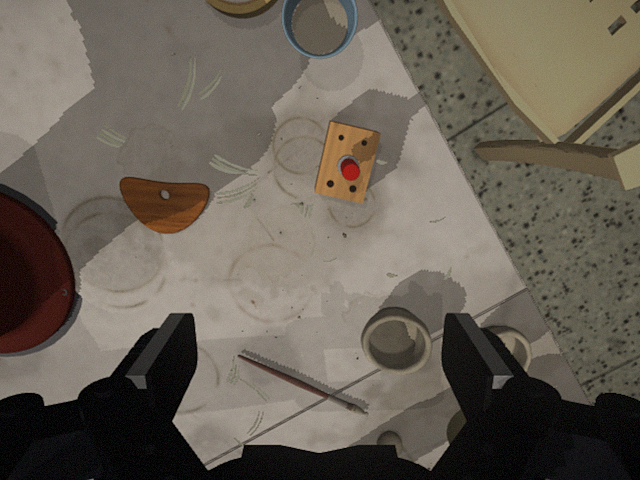

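The wrist view shows the red pin top at (350,170) in its block, the cup at (320,20) and a pinch pot at (396,340). I'll go over the box.

```bash
python3 -c "
from h import *
i=cv2.imread('pics/w1.png'); h=cv2.cvtColor(i,cv2.COLOR_BGR2HSV)
m=(((h[...,0]<6)|(h[...,0]>174))&(h[...,1]>170)&(h[...,2]>70)).astype(np.uint8); m[:,:250]=0
n,l,s,c=cv2.connectedComponentsWithStats(m); k=1+s[1:,4].argmax(); print(s[k],c[k],onz('wrist',*c[k],.079),onz('wrist',*c[k],.097))
"
python3 -m pendant '[[[0,0,0,-0.02,0.196,0,1],[0,0,0,-0.02,0.196,0,1],[0,0,0,-0.02,0.196,0,1],[0,0,0,-0.02,0.196,0,1],[0,0,0,-0.02,0.196,0,1],[0,0,0,-0.02,0.196,0,1],[0,0,0,-0.02,0.196,0,1],[0,0,0,-0.02,0.196,0,1],[0,0,0,-0.02,0.196,0,1],[0,0,0,-0.02,0.196,0,1],[0,0,0,0,0,0,1],[0,0,0,0,0,0,1]]]'
python3 -c "
from h import *
f=grab('wrist','w2.png')"
```

```text
[341 159  19  21 291] [349.56701031 169.48797251] [ 0.43581865 -0.12141315  0.079     ] [ 0.43614835 -0.11849155  0.097     ]
time: 3.02
tool_pos: [0.3508, 0.3653, 0.3304]
tool_rot: [0.001, 0.958, -0.287, -0.0]
contact_force: [-0.1, -0.1, 0.4]
gripper_width: 1.0
```

View pics/w2.png

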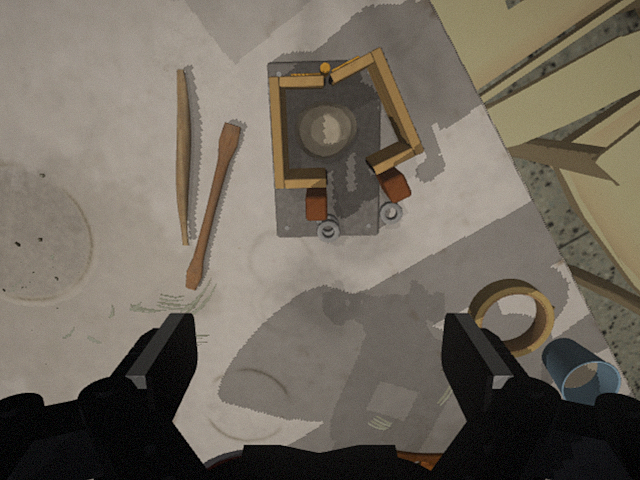

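The wrist view has the box nearly aligned with the image. The fixed knuckle is at (328,231), the swing knuckle at (391,212), the hinge at (326,70), the fixed cleat at (316,203) and the swing cleat at (396,184). I'll take an enlarged crop to read off precise edges.

```bash
python3 -c "
from h import *
i=cv2.imread('pics/w2.png')[50:250,265:425]
j=cv2.resize(i[100:200],None,fx=5,fy=5,interpolation=2); cv2.imwrite('pics/crop2.png',np.clip(j*1.5,0,255).astype(np.uint8))
g=cv2.GaussianBlur(cv2.cvtColor(cv2.imread('pics/w2.png'),6),(3,3),0)
"
```

```text
(no output)
```

View pics/crop2.png

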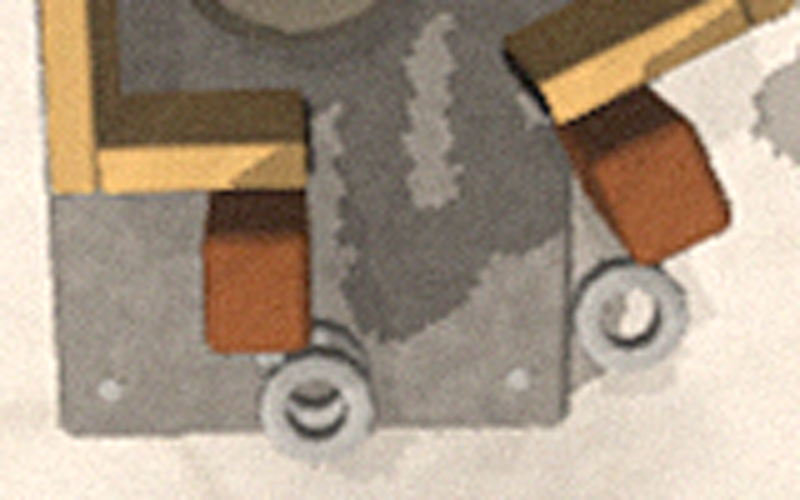

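```bash
cat > box.py <<'E'
from h import *
c=lambda x,y:(265+(x-2)/5,150+(y-2)/5)
P=[((0,0),c(317.5,403.5),.062),((39,10.5),c(258,294),.122),((50,49),c(49,193),.085),((50,1),c(304,188),.085),((148,49),(270,79),.085)]
A=np.array([p[0] for p in P])/1000.; B=np.array([onz('wrist',*p[1],p[2])[:2] for p in P])
def fit(A,B):
    a,b=A.mean(0),B.mean(0); U,S,V=np.linalg.svd((A-a).T@(B-b)); R=V.T@U.T; return R,b-R@a
R,t=fit(A,B); th=np.arctan2(R[1,0],R[0,0])
if __name__=='__main__':
    print('box',t,np.degrees(th)); print('resid mm',((B-(A@R.T+t))*1000).round(1).tolist()); print('knuckle direct',B[0])
    R4,t4=fit(A[:4],B[:4]); print(np.degrees(np.arctan2(R4[1,0],R4[0,0])),t4)
    tb=lambda u,v,z:(R.T@(onz('wrist',u,v,z)[:2]-t)*1000).round(1)
    print('swing knuckle box',tb(*c(631,314),.051),'corners',[tb(*c(*q),.122) for q in((730,218),(650,264),(685,130),(585,180))])
    k=tb(*c(631,314),.051); print('angle',np.arctan2(-k[1],154-k[0]),np.hypot(k[1],154-k[0]))
    T=manip.state(); q=T['tool_rot']; print(T['tool_pos'],'tool x deg',np.degrees(2*np.arctan2(q[2],q[1])))
    w=lambda x,y:(R@np.array([x,y])/1000+t).round(4)
    print('cleat sq ctr',w(39,0),'knuckle',w(0,0),'xhat',R[:,0],'yhat',R[:,1])
E
python3 box.py
```

```text
box [0.33305738 0.32105242] 57.98852301498543
resid mm [[1.0, 1.3], [0.1, 0.3], [-0.0, 0.5], [-0.7, 0.8], [-0.4, -2.9]]
knuckle direct [0.33407995 0.32240154]
58.71922112828859 [0.33364145 0.32169832]
swing knuckle box [ 16.1 -65. ] corners [array([ 50.6, -69.2]), array([ 43., -56.]), array([ 65.6, -61.1]), array([ 57.6, -44.7])]
angle 0.440471008526398 152.45133649791333
[0.35085967 0.36508478 0.33071636] tool x deg -33.42882098346668
cleat sq ctr [0.3537 0.3541] knuckle [0.3331 0.3211] xhat [0.53008913 0.84794193] yhat [-0.84794193  0.53008913]
```

Swing is about 0.44 rad. Next, with the fingers shut, I'll go down outside the swing cleat and push it most of the way; the squeeze finishes the closing.

```bash
python3 -m pendant '[[[0,0,0.0095,0.126,-0.063,0,0],[0,0,0,0.126,-0.063,0,0],[0,0,0,0.126,-0.063,0,0],[0,0,0,0,0,-0.188,0],[0,0,0,0,0,-0.188,0],[0,0,0,0,0,-0.188,0],[0,0,0,0,0,-0.188,0],[0,0,0,0,0,-0.191,0],[0,0,0,0,0,0,0]]]'
python3 -m pendant '[[[0,0,0,-0.02,0.0058,0,0],[0,0,0,-0.02,0.0058,0,0],[0,0,0,-0.02,0.0058,0,0],[0,0,0,-0.02,0.0058,0,0],[0,0,0,-0.02,0.0058,0,0],[0,0,0,-0.02,0.0058,0,0],[0,0,0,-0.02,0.0058,0,0],[0,0,0,-0.02,0.0058,0,0],[0,0,0,-0.02,0.0058,0,0],[0,0,0,-0.02,0.0058,0,0],[0,0,0,0,0,0,0]]]'
python3 -c "
from h import *
f=grab('wrist','w3.png')"
```

```text
time: 4.2
tool_pos: [0.442, 0.316, 0.0913]
tool_rot: [0.003, 0.962, -0.273, -0.003]
contact_force: [-0.8, -0.6, 0.1]
gripper_width: -0.002
time: 5.58
tool_pos: [0.3941, 0.3339, 0.0954]
tool_rot: [-0.0, 0.962, -0.272, -0.0]
contact_force: [0.1, 0.1, -0.1]
gripper_width: 0.001
```

View pics/w3.png

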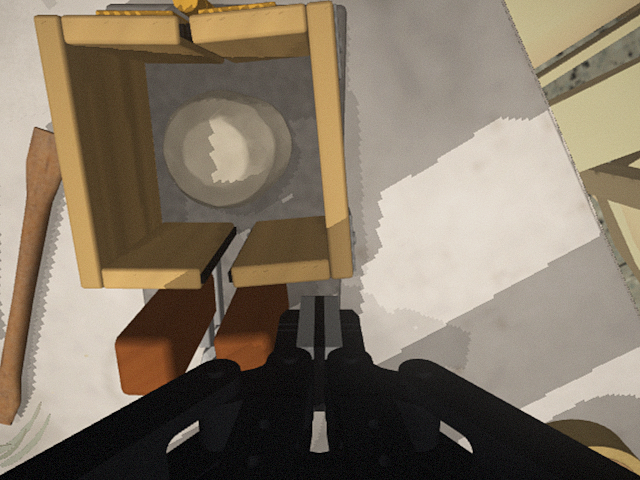

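The swing half is now nearly shut, with a rim gap of about 30 px at (217,265), and the cleats are side by side at (165,340) and (262,325). I'll push 8 mm more, lift, straddle both cleats and squeeze; the rim corners refine the pose.

```bash
python3 - <<'E'
from h import *
from box import fit
P=[((50,49),(83,288),.085),((148,49),(36,17),.085),((50,1),(200,287),.085),((148,1),(186,17),.085)]
P=P[:3]
A=np.array([p[0] for p in P])/1000.; B=np.array([onz('wrist',*p[1],p[2])[:2] for p in P])
R,t=fit(A,B); print(t,np.degrees(np.arctan2(R[1,0],R[0,0])),((B-(A@R.T+t))*1000).round(1).tolist(), 'sq',R@[.039,0]+t)
s=manip.state(); print(s['tool_pos'],s['joint_pos'])
E
python3 -m pendant '[[[0,0,0,-0.014,0.0085,0,0],[0,0,0,-0.014,0.0085,0,0],[0,0,0,0,0,0,0],[0,0,0,0.03,-0.02,0,0],[0,0,0,0,0,0.15,0],[0,0,0,0,0,0.15,1],[0,0,0,0,0,0.15,1],[0,0,0,0,0,0,1]]]'
```

```text
[0.33400489 0.32077848] 57.991154176982334 [[0.7, -0.0], [-0.3, -1.6], [-0.4, 1.7]] sq [0.35467685 0.35384917]
[0.39432724 0.33388024 0.09552606] [ 5.58088337e-01 -8.17224425e-02  1.98211740e+00  7.49222417e-04
  1.24113049e+00  1.10919924e+00]
time: 6.62
tool_pos: [0.3975, 0.3339, 0.2125]
tool_rot: [-0.003, 0.962, -0.272, 0.003]
contact_force: [1.0, -0.3, -0.6]
gripper_width: 0.637
```

```bash
python3 -m pendant '[[[0,0,0,-0.0875,0.039,0,1],[0,0,0,-0.0875,0.039,0,1],[0,0,0,0,0,0,1],[0,0,0,0,0,-0.116,1],[0,0,0,0,0,-0.116,1],[0,0,0,0,0,-0.116,1],[0,0,0,0,0,-0.116,1],[0,0,0,0,0,0,1]]]'
python3 -m pendant '[[[0,0,0,0,0,0,0.5],[0,0,0,0,0,0,0.5],[0,0,0,0,0,0,0],[0,0,0,0,0,0,0],[0,0,0,0,0,0,0],[0,0,0,0,0,0,0]]]'
python3 -c "
from h import *
f=grab('wrist','w4.png')"
```

```text
time: 7.62
tool_pos: [0.35, 0.3504, 0.0887]
tool_rot: [0.003, 0.962, -0.273, -0.002]
contact_force: [-0.2, -0.2, -0.4]
gripper_width: 1.002
time: 8.38
tool_pos: [0.3494, 0.3544, 0.0946]
tool_rot: [-0.001, 0.962, -0.273, -0.003]
contact_force: [-15.3, 4.8, 11.5]
gripper_width: 0.382
```

View pics/w4.png

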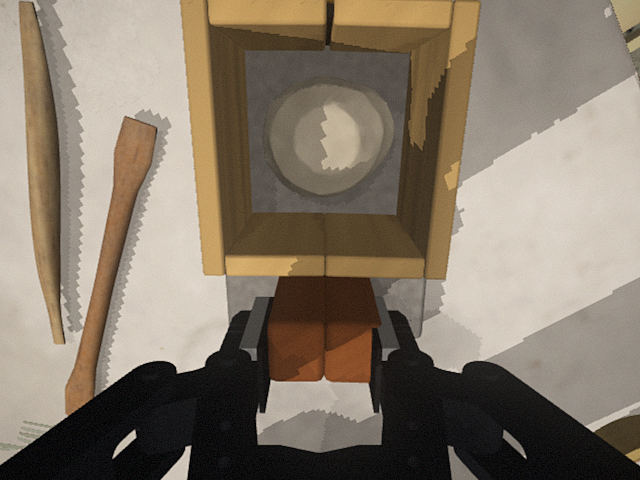

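Both cleats are held and the halves touch, with the seam closed at u≈325. The side force means the true centre lies a few mm towards +y; I'll ease the tool that way and read where the force vanishes, which calibrates the box's y.

```bash
python3 -m pendant '[[[0,0,0,-0.005,0.0032,0.002,0],[0,0,0,-0.005,0.0032,0.002,0],[0,0,0,0,0,0,0],[0,0,0,0,0,0,0],[0,0,0,0,0,0,0]]]'
python3 -m pendant '[[[0,0,0,0,0,0,0],[0,0,0,0,0,0,0]]]'
```

```text
time: 9.05
tool_pos: [0.3491, 0.3547, 0.0949]
tool_rot: [-0.001, 0.962, -0.273, 0.0]
contact_force: [-6.0, 1.4, 6.0]
gripper_width: 0.365
time: 9.3
tool_pos: [0.3491, 0.3547, 0.0948]
tool_rot: [-0.001, 0.962, -0.273, 0.0]
contact_force: [-6.0, 0.3, 6.2]
gripper_width: 0.365
```

```bash
python3 -m pendant '[[[0,0,0,-0.006,0.004,0,0.6],[0,0,0,0,0,0,0.7],[0,0,0,0,0,0,0.8],[0,0,0,0,0,0,1],[0,0,0,0,0,0.1,1],[0,0,0,0,0,0.2,1],[0,0,0,0,0,0.2,1],[0,0,0,0,0,0.2,1],[0,0,0,0,0,0,1],[0,0,0,0,0,0,1]]]'
python3 - <<'E'
from h import *
f=grab('wrist','w5.png')['frame']; s=manip.state(); print(s['tool_pos'])
p=proj('wrist',[.3298,.3236,.062]); r=abs(proj('wrist',[.3298,.3236,.062])-proj('wrist',[.3298+.012*.848,.3236-.012*.53,.062])).max(); print('expect',p,r)
u,v=p.astype(int); S=6; c=f[v-35:v+35,u-35:u+35]; g=cv2.resize(cv2.cvtColor(c,6),None,fx=S,fy=S,interpolation=2)
for lo,hi in((.42,.62),(.85,1.15)):
    C=cv2.HoughCircles(g,cv2.HOUGH_GRADIENT,1,40,param1=80,param2=20,minRadius=int(r*S*lo),maxRadius=int(r*S*hi))
    if C is None: print('none'); continue
    for x,y,R in C[0][:3]:
        q=((x+.5)/S-.5+u-35,(y+.5)/S-.5+v-35); print(q,R/S,onz('wrist',*q,.062))
E
```

```text
time: 10.55
tool_pos: [0.3471, 0.3548, 0.2675]
tool_rot: [0.0, 0.962, -0.272, -0.0]
contact_force: [0.1, 0.6, -0.5]
gripper_width: 0.999
[0.34679141 0.35454019 0.26642126]
expect [320.33597377 241.08878067] 13.87995139000418
(np.float64(325.1666679382324), np.float64(241.33333206176758)) 6.9 [0.33324479 0.32122742 0.062     ]
none
```

Closed and released. The camera and gripper disagree by 2–4 mm across the jaw; I'll use a compromise and compare the pin directly with the bore when hovering. Next I'll fetch the pin: hover first and re-detect it.

```bash
python3 -m pendant '[[[0,0,0,0.0348,-0.1898,0,1],[0,0,0,0.0348,-0.1898,0,1],[0,0,0,0.0348,-0.1898,0,1],[0,0,0,0.0348,-0.1898,0,1],[0,0,0,0.0348,-0.1898,0,1],[0,0,0,0.0348,-0.1898,0,1],[0,0,0,0.0348,-0.1898,0,1],[0,0,0,0.0348,-0.1898,0,1],[0,0,0,0.0348,-0.1898,0,1],[0,0,0,0.0348,-0.1898,0,1],[0,0,0,0,0,-0.1265,1],[0,0,0,0,0,-0.1265,1],[0,0,0,0,0,-0.1265,1],[0,0,0,0,0,-0.1265,1],[0,0,0,0,0,0,1],[0,0,0,0,0,0,1]]]'
python3 - <<'E'
from h import *
i=grab('wrist','w6.png')['frame']; s=manip.state(); print(s['tool_pos'])
h=cv2.cvtColor(i,cv2.COLOR_BGR2HSV)
m=(((h[...,0]<6)|(h[...,0]>174))&(h[...,1]>170)&(h[...,2]>70)).astype(np.uint8); m[:,:200]=0
n,l,st,c=cv2.connectedComponentsWithStats(m); k=1+st[1:,4].argmax(); x,y,w,hh,a=st[k]; print(st[k],c[k])
P=onz('wrist',*c[k],.08); d=P[:2]-s['tool_pos'][:2]; xh=np.array([.53,.848]); yh=np.array([-.848,.53]); print(P,'box-dir offs x,y mm',1000*d@xh,1000*d@yh)
print('top disc by lower edge', onz('wrist',x+w/2,y+hh-1,.097), 'u=320 y', (onz('wrist',320,c[k][1],.08)[:2]-s['tool_pos'][:2])@yh*1000)
E
```

```text
time: 12.6
tool_pos: [0.4344, -0.1196, 0.1418]
tool_rot: [-0.0, 0.962, -0.272, -0.0]
contact_force: [-0.4, -0.2, 0.7]
gripper_width: 1.0
[ 0.43498235 -0.11982021  0.1426543 ]
[ 306  237   33   48 1023] [321.44477028 263.65395894]
[ 0.43529652 -0.12153537  0.08      ] box-dir offs x,y mm -1.2879503593080928 -1.1754495333396808
top disc by lower edge [ 0.43362374 -0.12509937  0.097     ] u=320 y -0.4304513527054243
```

View pics/w6.png

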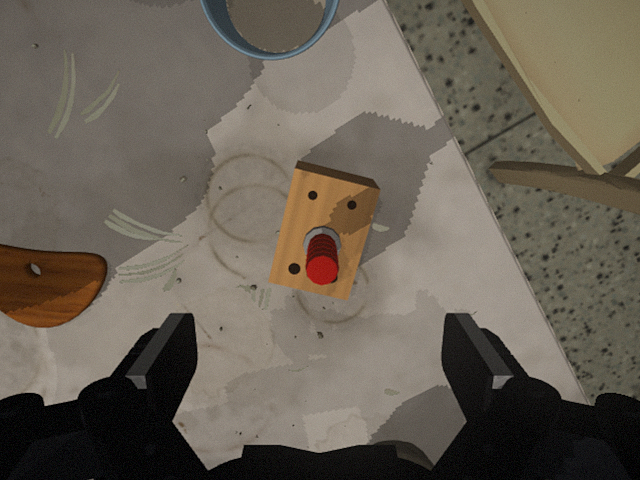

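The pin stands at (322,265), almost exactly midway between the fingers. I'll go down and grip it.

```bash
python3 -m pendant '[[[0,0,0,-0.003,-0.004,-0.078,1],[0,0,0,0,0,-0.078,1],[0,0,0,0,0,-0.078,1],[0,0,0,0,0,-0.077,1],[0,0,0,0,0,0,1],[0,0,0,0,0,0,0.4],[0,0,0,0,0,0,0],[0,0,0,0,0,0,0],[0,0,0,0,0,0,0],[0,0,0,0,0,0,0],[0,0,0,0,0,0,0]]]'
python3 -c "
from h import *
print(manip.state()['tool_pos'])"
```

```text
time: 14.02
tool_pos: [0.4342, -0.121, 0.0644]
tool_rot: [0.0, 0.962, -0.272, 0.001]
contact_force: [0.9, -1.1, 1.2]
gripper_width: 0.168
[ 0.43424573 -0.12095301  0.06439648]
```

```bash
python3 -m pendant '[[[0,0,0,0,0,0.1,0],[0,0,0,0,0,0.16,0],[0,0,0,0,0,0.17,0],[0,0,0,0,0,0.17,0],[0,0,0,-0.041,0.1774,0,0],[0,0,0,-0.041,0.1774,0,0],[0,0,0,-0.041,0.1774,0,0],[0,0,0,-0.041,0.1774,0,0],[0,0,0,-0.041,0.1774,0,0],[0,0,0,-0.041,0.1774,0,0],[0,0,0,-0.041,0.1774,0,0],[0,0,0,-0.041,0.1774,0,0],[0,0,0,-0.041,0.1774,0,0],[0,0,0,-0.041,0.1774,0,0],[0,0,0,0,0,-0.11,0],[0,0,0,0,0,-0.11,0],[0,0,0,0,0,-0.11,0],[0,0,0,0,0,0,0],[0,0,0,0,0,0,0]]]'
python3 - <<'E'
from h import *
w=grab('wrist','w7.png')['frame']; s=manip.state(); print(s['tool_pos'],s['contact_force'])
sc=grab('scene','s7.png')['frame']
p=proj('wrist',[.3316,.3225,.062]); q=proj('scene',[.3316,.3225,.07]); print(p,q)
u,v=p.astype(int); a=w[max(0,v-75):v+75,u-65:u+65]; print('w org',u-65,max(0,v-75))
x,y=q.astype(int); b=sc[y-45:y+35,x-50:x+50]; print('s org',x-50,y-45)
A=cv2.resize(a,None,fx=3,fy=3,interpolation=2); B=cv2.resize(b,None,fx=4,fy=4,interpolation=2)
c=np.zeros((460,800,3),np.uint8); c[:A.shape[0],:390]=A[:, :390]; c[:320,400:800]=B
cv2.imwrite('pics/crop7.png',np.clip(c*1.5,0,255).astype(np.uint8))
E
```

```text
time: 16.4
tool_pos: [0.3314, 0.3231, 0.132]
tool_rot: [-0.0, 0.962, -0.272, 0.0]
contact_force: [-0.5, 0.1, 0.1]
gripper_width: 0.163
[0.33175855 0.323352   0.13267254] [-0.65129272 -0.16689217 -0.06000175]
[318.92191568 256.66440059] [280.82998637 308.21163682]
w org 253 181
s org 230 263
```

View pics/crop7.png

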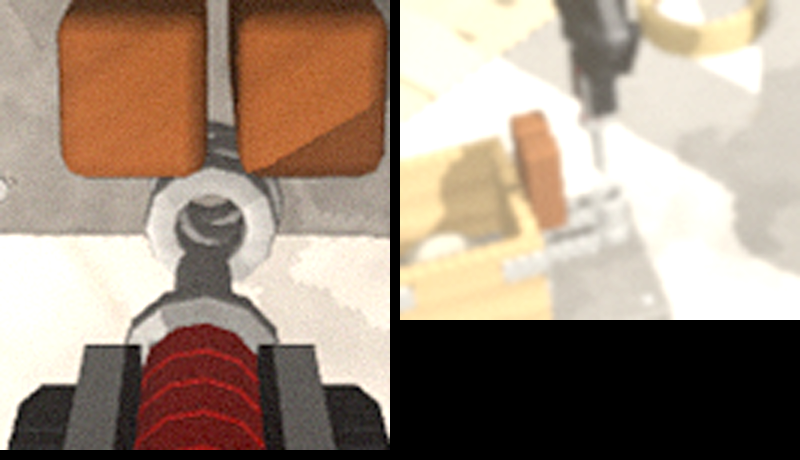

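Both cleats and the ring are visible. The pin's shank is at crop u≈203 and the bore at ≈211, so the pin needs about 1.5–2 mm towards −y. I'll compute the x offset from the collar's far edge against the ring.

Run:
```python
from h import *
xh=np.array([.53,.848]); yh=np.array([-.848,.53]); T=np.array([.3317,.3233])
f=lambda n,u,v,z:print(n,((onz('wrist',253+(u-1)/3,181+(v-1)/3,z)[:2]-T)@np.c_[xh,yh]*1000).round(1))
f('collar far edge (x+11)',203,293,.1197); f('tip?',203,240,.0797); f('shank at ring far side',203,248,.0797)
f('ring far x+12',212,167,.062); f('bore far x+6.25',211,194,.062); f('bore near',211,266,.062); f('ring ctr',211,229,.062)
g=cv2.imread('pics/w7.png'); print(cv2.cvtColor(g,6)[235:285:2,320].tolist(), cv2.cvtColor(g,6)[235:285:2,322].tolist())
```

```text
collar far edge (x+11) [11.2 -0.8]
tip? [ 3.6 -1. ]
shank at ring far side [ 2.2 -1. ]
ring far x+12 [10.7 -2.6]
bore far x+6.25 [ 5.7 -2.4]
bore near [-8.  -2.6]
ring ctr [-0.9 -2.5]
[46, 85, 124, 128, 132, 134, 102, 69, 54, 70, 62, 58, 76, 98, 54, 55, 66, 58, 57, 58, 51, 62, 70, 109, 96] [52, 107, 127, 128, 135, 126, 107, 90, 63, 59, 60, 57, 61, 112, 50, 55, 53, 59, 54, 53, 59, 59, 69, 112, 100]
```

```bash
python3 -m pendant '[[[0,0,0,0.0053,-0.008,0,0],[0,0,0,0,0,0,0],[0,0,0,0,0,-0.016,0],[0,0,0,0,0,-0.016,0],[0,0,0,0,0,-0.016,0],[0,0,0,0,0,-0.016,0],[0,0,0,0,0,-0.016,0],[0,0,0,0,0,-0.016,0],[0,0,0,0,0,0,0],[0,0,0,0,0,0,0]]]'
```

```text
time: 17.75
tool_pos: [0.3325, 0.321, 0.1074]
tool_rot: [-0.0, 0.962, -0.272, 0.0]
contact_force: [-0.3, 0.6, -0.5]
gripper_width: 0.17
```

In the top knuckle with no contact force. Continuing down.

```bash
python3 -m pendant '[[[0,0,0,0,0,-0.012,0],[0,0,0,0,0,-0.012,0],[0,0,0,0,0,-0.012,0],[0,0,0,0,0,-0.012,0],[0,0,0,0,0,-0.012,0],[0,0,0,0,0,0,0]]]'
python3 -m pendant '[[[0,0,0,0,0,-0.012,0],[0,0,0,0,0,-0.012,0],[0,0,0,0,0,-0.012,0],[0,0,0,0,0,0,0]]]'
```

```text
time: 18.5
tool_pos: [0.3323, 0.3208, 0.0919]
tool_rot: [0.0, 0.962, -0.272, -0.0]
contact_force: [0.5, -0.1, -0.6]
gripper_width: 0.166
time: 19.0
tool_pos: [0.3323, 0.3208, 0.0829]
tool_rot: [0.0, 0.962, -0.272, -0.0]
contact_force: [0.5, -0.1, -0.7]
gripper_width: 0.168
```

```bash
python3 -m pendant '[[[0,0,0,0,0,-0.012,0],[0,0,0,0,0,-0.012,0],[0,0,0,0,0,-0.008,0],[0,0,0,0,0,0,0],[0,0,0,0,0,0,0]]]'
```

```text
time: 19.62
tool_pos: [0.3325, 0.3209, 0.0753]
tool_rot: [-0.0, 0.962, -0.272, 0.0]
contact_force: [-1.3, 0.7, -1.1]
gripper_width: 0.167
```

```bash
python3 -m pendant '[[[0,0,0,0,0,-0.005,0],[0,0,0,0,0,-0.003,0],[0,0,0,0,0,0,0],[0,0,0,0,0,0,0],[0,0,0,0,0,0,0]]]'
```

```text
time: 20.25
tool_pos: [0.3328, 0.3211, 0.0746]
tool_rot: [0.0, 0.962, -0.272, 0.0]
contact_force: [-2.6, -2.7, 5.8]
gripper_width: 0.166
```

The collar is seated (5.8 N up at z = 0.0746). Release and lift, then check.

```bash
python3 -m pendant '[[[0,0,0,0,0,0.006,0.3],[0,0,0,0,0,0,0.5],[0,0,0,0,0,0,0.8],[0,0,0,0,0,0,1],[0,0,0,0,0,0,1],[0,0,0,0,0,0.1,1],[0,0,0,0,0,0.16,1],[0,0,0,0,0,0.16,1],[0,0,0,0.033,0.067,0.06,1],[0,0,0,0.032,0.068,0,1],[0,0,0,0,0,0,1],[0,0,0,0,0,0,1]]]'
python3 - <<'E'
from h import *
w=grab('wrist','w8.png')['frame']; s=manip.state(); print(s['tool_pos'],s['contact_force'])
u,v=proj('wrist',[.3328,.3211,.07]).astype(int); print(u,v,'home collar/knuckle',proj('wrist',[.3328,.3211,.062]),'top if home',proj('wrist',[.3328,.3211,.107]))
a=w[v-100:v+80,u-120:u+120]; print('org',u-120,v-100); cv2.imwrite('pics/crop8.png',np.clip(cv2.resize(a,None,fx=3.3,fy=3.3,interpolation=2)*1.4,0,255).astype(np.uint8))
E
```

```text
time: 21.75
tool_pos: [0.3483, 0.3542, 0.1942]
tool_rot: [0.001, 0.962, -0.272, -0.0]
contact_force: [-0.1, -0.2, 0.2]
gripper_width: 0.999
[0.34825708 0.35409139 0.19415961] [0.33982959 0.39429312 0.35292794]
324 278 home collar/knuckle [324.25199469 274.07383373] top if home [325.05557822 302.98983937]
org 204 178
```

View pics/crop8.png

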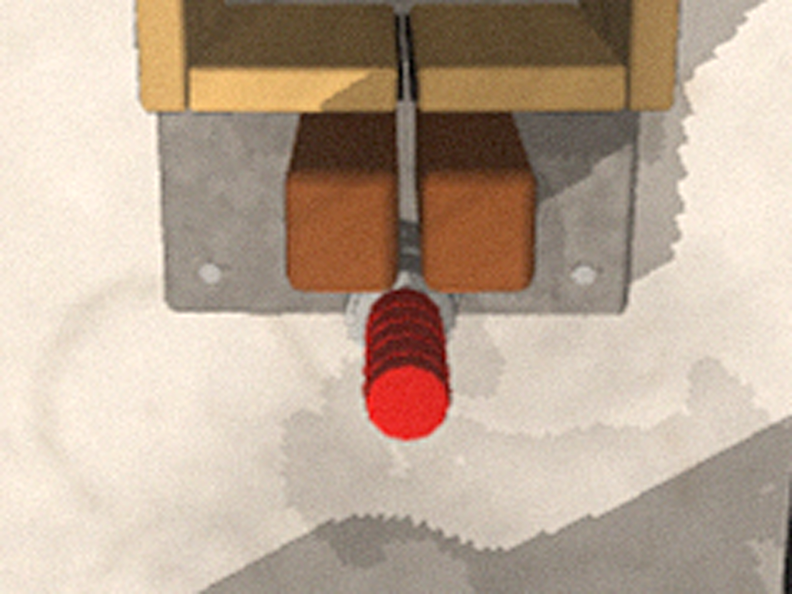

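The pin is home: its top is at full-frame (327,300) against an expected (325,303), the collar is hidden on the ring, and the half is still shut on the strip. Now the final squeeze.

```bash
python3 -m pendant '[[[0,0,0,0.007,-0.004,0,1],[0,0,0,0,0,-0.1,1],[0,0,0,0,0,-0.1,1],[0,0,0,0,0,-0.1,1],[0,0,0,0,0,-0.1,1],[0,0,0,0,0,0,1],[0,0,0,0,0,0,0.6],[0,0,0,0,0,0,0.4],[0,0,0,0,0,0,0],[0,0,0,0,0,0,0],[0,0,0,0,0,0,0],[0,0,0,0,0,0,0],[0,0,0,0,0,0,0]]]'
python3 -m pendant '[[[0,0,0,0,0,0,0],[0,0,0,0,0,0,0],[0,0,0,0,0,0,0],[0,0,0,0,0,0,0]]]'
python3 - <<'E'
from h import *
w=grab('wrist','w9.png')['frame']; s=manip.state(); print(s['tool_pos'],s['contact_force'])
cv2.imwrite('pics/crop9.png',np.clip(cv2.resize(w[220:460,180:480],None,fx=2.5,fy=2.5,interpolation=2)*1.4,0,255).astype(np.uint8))
E
```

```text
time: 23.42
tool_pos: [0.3502, 0.3546, 0.0972]
tool_rot: [-0.001, 0.962, -0.273, -0.0]
contact_force: [-9.5, -1.3, 10.3]
gripper_width: 0.392
time: 23.92
tool_pos: [0.3502, 0.3546, 0.0972]
tool_rot: [-0.001, 0.962, -0.273, -0.001]
contact_force: [-8.4, -0.3, 9.8]
gripper_width: 0.395
[0.35019613 0.35457655 0.09722534] [-8.75097299 -0.70259486 10.01867978]
```

View pics/crop9.png

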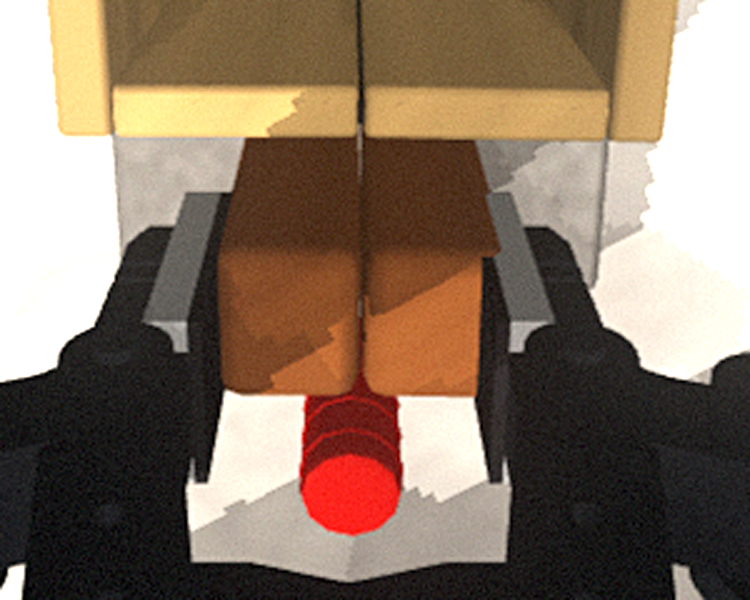

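The cleats are clamped, the rim seam is a thin line at crop x≈362 and the pin stands upright between. I'll relieve the remaining side and lift load, then compare the rim seam numerically with the earlier open (w8) and squeezed (w4) pictures.

```bash
python3 -m pendant '[[[0,0,0,-0.004,0.002,0.004,0],[0,0,0,-0.004,0.002,0.004,0],[0,0,0,0,0,0,0],[0,0,0,0,0,0,0],[0,0,0,0,0,0,0],[0,0,0,0,0,0,0]]]'
python3 - <<'E'
from h import *
grab('wrist','w10.png'); print(manip.state()['contact_force'],manip.state()['gripper_width'])
# dark area of the seam across the front rim band (bright plywood), in px, and px/mm from the rim's width (98 mm)
for n in ('w4','w8','w9','w10'):
    g=cv2.GaussianBlur(cv2.cvtColor(cv2.imread(f'pics/{n}.png'),6),(3,3),0).astype(float)
    best=max(range(180,300),key=lambda r:np.median(g[r,240:400])); L=g[best-2:best+3].mean(0)
    on=np.where(L[180:480]>90)[0]+180
    s=slice(305,345); base=np.median(L[305:345]); d=np.clip(1-L[s]/base,0,1); print(n,'row',best,'base',base.round(),'gap px',d[d>.08].sum().round(2),'at',305+int(d.argmax()),'min',L[s].min().round(), L[s][d.argmax()-4:d.argmax()+5].round().tolist())
E
```

```text
time: 24.72
tool_pos: [0.35, 0.3547, 0.0974]
tool_rot: [-0.001, 0.962, -0.273, 0.002]
contact_force: [4.6, -0.1, -1.8]
gripper_width: 0.387
[ 5.4954901  -0.35414997 -0.54326877] 0.384668406537247
w4 row 261 base 122.0 gap px 1.08 at 325 min 79.0 [120.0, 118.0, 109.0, 87.0, 79.0, 93.0, 108.0, 117.0, 121.0]
w8 row 275 base 48.0 gap px 3.6 at 329 min 37.0 [38.0, 38.0, 38.0, 38.0, 37.0, 38.0, 39.0, 39.0, 39.0]
w9 row 264 base 123.0 gap px 2.95 at 324 min 29.0 [120.0, 112.0, 83.0, 44.0, 29.0, 46.0, 79.0, 104.0, 116.0]
w10 row 262 base 122.0 gap px 2.79 at 325 min 31.0 [118.0, 108.0, 74.0, 33.0, 31.0, 64.0, 95.0, 110.0, 118.0]
```

The seam reads 2.8 px against 1.1 px in the first squeeze, so the strip is likely not fully pressed (pads dragging on the cleats). I'll regrip at the height and position of the first squeeze, closing in one go.

```bash
cat > seam.py <<'E'
from h import *
import sys
n=sys.argv[1]; grab('wrist',n+'.png'); s=manip.state(); print(s['tool_pos'],s['contact_force'],s['gripper_width'])
g=cv2.GaussianBlur(cv2.cvtColor(cv2.imread(f'pics/{n}.png'),6),(3,3),0).astype(float)
for r in (-6,0,6):
    b=max(range(240,300),key=lambda k:np.median(g[k,240:400]))+r
    L=g[b-1:b+2].mean(0); q=L[305:345]; d=np.clip(1-q/np.median(q),0,1); print(b,d[d>.08].sum().round(2),305+int(d.argmax()),q.min().round())
E
python3 -m pendant '[[[0,0,0,0,0,0,0.6],[0,0,0,0,0,0,0.7],[0,0,0,0,0,0,0.7],[0,0,0,0,0,0,0.7],[0,0,0,0.004,-0.002,-0.02,0.7],[0,0,0,0,0,0,0.7],[0,0,0,0,0,0,0.7]]]'
python3 seam.py w11
python3 -m pendant '[[[0,0,0,0,0,0,0],[0,0,0,0,0,0,0],[0,0,0,0,0,0,0],[0,0,0,0,0,0,0],[0,0,0,0,0,0,0],[0,0,0,0,0,0,0]]]'
python3 seam.py w12
```

```text
time: 25.65
tool_pos: [0.3494, 0.3541, 0.0917]
tool_rot: [0.0, 0.962, -0.272, -0.0]
contact_force: [-0.1, 0.2, 0.0]
gripper_width: 0.704
[0.34944506 0.3541859  0.09176858] [-0.6285253   0.03952325 -0.38259634] 0.7000775972323348
255 4.48 331 18.0
261 7.13 332 17.0
267 6.83 332 20.0
time: 26.45
tool_pos: [0.3498, 0.3538, 0.0933]
tool_rot: [0.001, 0.962, -0.273, 0.001]
contact_force: [-6.3, -2.7, 7.8]
gripper_width: 0.393
[0.34976891 0.35386081 0.09330701] [-5.89349576 -3.22145605  8.99390466] 0.3939266638310102
254 1.74 324 29.0
260 2.84 324 30.0
266 2.98 324 29.0
```

The gap repeats at about 2.9 px, so something still limits it. I'll spend the last view on comparing the first squeeze (w4) with now (w12).

Run:
```python
from h import *
a=cv2.imread('pics/w4.png')[200:470,220:430]; b=cv2.imread('pics/w12.png')[200:470,220:430]
c=np.hstack([a,b]); c=cv2.resize(c,None,fx=1.9,fy=1.9,interpolation=2); cv2.imwrite('pics/cmp.png',np.clip(c*1.5,0,255).astype(np.uint8)); print(c.shape)
```

```text
(513, 798, 3)
```

The viewer limit is reached, so I go on with numbers: seam profiles in squeezed, open and current pictures.

Run:
```python
from h import *
for n in ('w4','w11','w9','w10','w12'):
    im=cv2.imread(f'pics/{n}.png'); g=cv2.cvtColor(im,6).astype(float)
    col=g[225:300,290:310].mean(1); hi=np.where(col>110)[0]+225; r0,r1=hi[0],hi[-1]
    L=g[r0+3:r1-2].mean(0); on=np.where(L[185:470]>80)[0]+185
    print(n,'rim rows',r0,r1,'outer edges',on[0],on[-1],'seam',L[316:338].round().astype(int).tolist())
    C=g[335:365].mean(0); print('   cleat',C[300:346].round().astype(int).tolist())
    h=cv2.cvtColor(im,40); m=(((h[...,0]<6)|(h[...,0]>174))&(h[...,1]>200)&(h[...,2]>110)); m[:380]=0; y,x=np.where(m)
    if len(x): print('   pin top',x.mean().round(1),y.mean().round(1),x.min(),x.max())
```

```text
w4 rim rows 256 274 outer edges 185 469 seam [120, 121, 119, 120, 122, 119, 117, 116, 82, 72, 100, 111, 119, 123, 122, 123, 124, 123, 124, 125, 125, 125]
   cleat [65, 65, 64, 65, 65, 67, 67, 67, 69, 70, 70, 69, 71, 71, 72, 72, 73, 72, 69, 68, 65, 65, 63, 56, 52, 59, 64, 68, 70, 71, 73, 74, 77, 77, 79, 80, 79, 79, 81, 81, 83, 82, 82, 84, 83, 83]
w11 rim rows 258 276 outer edges 185 469 seam [123, 124, 123, 123, 123, 121, 117, 116, 79, 25, 29, 34, 97, 128, 90, 29, 28, 21, 50, 87, 106, 117]
   cleat [80, 80, 81, 81, 81, 82, 82, 83, 83, 84, 84, 84, 84, 84, 84, 85, 85, 81, 78, 76, 71, 69, 65, 60, 50, 49, 63, 70, 68, 67, 68, 64, 64, 66, 67, 57, 36, 44, 63, 70, 82, 88, 87, 88, 88, 89]
   pin top 326.0 423.6 306 347
w9 rim rows 255 273 outer edges 185 469 seam [121, 122, 122, 122, 120, 119, 93, 45, 24, 42, 85, 107, 117, 122, 125, 125, 126, 124, 126, 126, 128, 127]
   cleat [66, 66, 67, 68, 68, 70, 70, 72, 72, 74, 73, 74, 77, 79, 80, 79, 76, 73, 71, 67, 65, 61, 51, 48, 37, 41, 62, 70, 71, 73, 76, 78, 79, 80, 81, 83, 84, 84, 86, 84, 85, 86, 86, 87, 88, 87]
   pin top 319.0 415.0 300 339
w10 rim rows 255 273 outer edges 185 469 seam [121, 121, 122, 123, 120, 117, 117, 82, 20, 23, 70, 101, 111, 120, 125, 123, 126, 126, 126, 125, 127, 127]
   cleat [66, 68, 67, 68, 68, 69, 70, 71, 71, 71, 72, 74, 75, 76, 80, 80, 78, 76, 73, 71, 67, 64, 60, 51, 44, 34, 42, 62, 70, 70, 74, 75, 77, 79, 81, 82, 83, 83, 84, 85, 85, 85, 87, 87, 87, 88]
   pin top 319.1 415.0 300 339
w12 rim rows 257 275 outer edges 185 469 seam [122, 122, 124, 124, 118, 120, 92, 44, 24, 44, 85, 106, 117, 125, 125, 125, 126, 126, 127, 128, 127, 128]
   cleat [67, 66, 66, 67, 67, 68, 68, 68, 68, 70, 69, 70, 71, 71, 72, 71, 69, 69, 68, 66, 65, 62, 54, 46, 35, 35, 48, 57, 64, 67, 70, 71, 72, 74, 76, 79, 79, 80, 80, 81, 81, 82, 83, 83, 83, 84]
   pin top 319.1 420.5 300 340
```

Working the numbers through, the cleats should stay 2 mm apart when fully pressed (2 × 19 mm in 40 mm), and the walls' seam edges line up with the cleats' inner edges. So about 1.6 mm of visible rim gap is the fully pressed state. I now measure about 1.2 mm, the same in three grips with different arm loads, and the fingers have stopped on a hard stop. That is consistent with fully pressed, so I'll do a short steadiness check and hand in.

```bash
python3 -m pendant '[[[0,0,0,-0.002,0.001,0.003,0],[0,0,0,0,0,0,0],[0,0,0,0,0,0,0],[0,0,0,0,0,0,0]]]'
python3 seam.py w13
python3 -c "
from h import *
a=cv2.imread('pics/top0.png'); b=grab('top','top9.png')['frame']
d=cv2.absdiff(a,b).max(2)
for n,(u,v) in dict(tape=(301,236),cup=(333,222),pot=(454,262)).items(): print(n,(d[v-14:v+14,u-14:u+14]>40).mean().round(3))
print(manip.job_done())"
```

```text
time: 27.0
tool_pos: [0.3497, 0.3539, 0.0933]
tool_rot: [0.001, 0.962, -0.273, 0.001]
contact_force: [-2.3, -5.3, 6.6]
gripper_width: 0.395
[0.34973162 0.35390474 0.09336236] [-1.36007661 -4.37182712  5.47311394] 0.3915025238342054
255 2.25 324 27.0
261 2.94 324 30.0
267 2.81 324 30.0
tape 0.0
cup 0.0
pot 0.0
the job is handed in; nothing more can be done
None
```

I handed the job in at about 27 s with the box shut, the pin in the knuckles and the gripper holding the cleats squeezed. I am fairly sure the seam strip is fully pressed, but that check is inferred.

**What I did:** I pushed the swinging half nearly shut with closed fingers and squeezed the cleats once to finish closing it. Then I took the pin from the block and lowered it through the three knuckles until the collar seated (5.8 N upward on the tool). Last, I straddled the cleats and squeezed. I let go and squeezed once more, because the seam looked wider than in the first squeeze.

**Last checks:**
- **Pin:** After I let go, its top was within about 4 pixels of where it should be when home. In the last squeezed pictures it looks about 2 mm off the hole axis, towards the fixed half. I have no separate measurement of its tip or tilt.
- **Grip:** The fingers are stopped steadily on the cleats at an opening reading of 0.39, with only about 7 N left over on the tool. I could not read the force on each cleat separately.
- **Seam strip:** The evidence is mixed.
  - The rim seam measured about 2.9 pixels (1.2 mm), against 1.1 pixels in the first squeeze before the pin went in.
  - It came out the same across all the later squeezes, and I worked out that a gap of about 1.6 mm at the rim is normal when fully pressed. I therefore read it as fully pressed.
  - I had no pictures left to view for a visual comparison.
- **Swinging half:** When I let go between the last two squeezes, it sprang out to roughly 0.01 rad or a little more before I closed it again.
- **Bystanders:** The top camera shows no change at the tape, the cup or the pinch pot.

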